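# Re-grip the grill's drip tray and slide it home

## Robot

A 7-joint arm with a two-finger parallel gripper is mounted at the origin on the work surface; the furniture and walls round the work are solid. World frame = base frame: x ahead of the robot, y to its left, z up, the work surface at z = 0. Lengths are in m, angles in degrees, forces in N, time in s.
With the tool pointing down it reaches from about 0.425 to 0.875 m from the base axis. Payload 4.7 kg.
Tool frame: the origin (TCP) lies at the very end of the fingers, on their centre line; the grasp point (between the pads) lies 19 mm behind it; z points along the fingers, y is the direction in which the jaws open and shut (so a half turn about z gives the same grasp; the last joint's range is limited). The gripper opens to 87 mm and grips with 3 to 60 N. Pads are 19 mm wide; open, the fingers measure 117 mm over their backs; the gripper's body (75 mm by 190 mm) begins 51 mm behind the grasp point.
Start: joints at [-65.713, 18.392, -4.016, 83.108, 1.295, 78.541, -3.26], TCP at [0.259, 0.596, 0.223] pointing down, gripper open.
Joint ranges: [-163.93, 163.93], [-17.29, 119.83], [-79.2, 71.16], [3.27, 140.29], [-89.18, 269.18], [5.43, 117.66], [-154.24, 154.24]. Speed limits (degrees/s): [147.25, 147.25, 180, 180, 180, 180, 180].

## Interface

Orientations are given as [roll, pitch, yaw] about the fixed x, y, z axes, in that order (R = Rz(yaw) Ry(pitch) Rx(roll)).
In Python, from cell import * gives the robot as it stands.
- The arm moves only by the tool arm_command, never from a script. Its argument "targets" is a list that holds one entry, the list of rows, each a list of 7 numbers: the shift along the tool's x, y, z in m, then the turn, a rotation vector about the tool's x, y, z in degrees, then the gripper's target within -1 to 1 (shut at 1, half-way at 0, fully open at -1). In form: [[[tx, ty, tz, rx, ry, rz, claw], ...]]. A call has 1 to 10 rows; each row is the pose to reach, as a shift and turn from the pose commanded when the call began, along the tool's axes at that moment; what a row does not reach only later rows make up. A row lasts 1/10 s, in which the tool goes at most 50 mm and 8.59 degrees, less where a joint would pass 70% of its speed; a pose out of reach is approached as far as the arm can. A call with a gripper value outside its range is refused whole. The fingers move at their own pace and stop on an object; "newtons" is the grip in N (left out, the last holds). Time passes only in rows, so rows that repeat a pose let the fingers close. It gives the time, the measured TCP pose, the force and the opening at its end, in the units of the state.
- get_obs(): the state, without advancing time (a new reading comes with each control period).
- read_camera(name): name is "side" or "top"; returns a dict with "img" (384x512x3 uint8, red, green, blue), "z_map" (384x512 float32, m along the optical axis (not along the pixel's ray), 0 where there is no reading), "K" (3x3 intrinsics, pixels), "origin" and "attitude" of the camera in the world. Camera axes: x right, y down, z forward; pixel columns grow to the right and rows downward; lengths in m; the calibration is good to about 2 mm. A picture is of the moment at which its call begins.
- sign_off(): hands the job in, once; it reports no verdict.
Trained networks look in the newest picture that a camera, given by its name, has taken for a name from the list of things; names that differ only in an ending like _2 or _b are one class to them, and where a whole thing is asked for, a point or a joint stands for the part that bears it (a point fixed in the world has none). Each returns a list of dicts, best first, with "conf" (0 to 1); they miss things now and then, are a little off and sometimes report something else, mostly with a low value. They report only what shows in the picture. A call takes as long as a camera call.
- search_frame(thing, camera): "position" ([column, row] in pixels, amid what is visible of it).
The state is a dict: "time_s": time; "qpos": joint angles; "joint_velocities": joint speeds; "effort": joint torques, N m; "tool_pos": TCP position; "tool_rot": TCP orientation; "force": force on the tool from outside, world axes, zero at the start; "wrist_torque": the same for the moment, N m; "grip_width": finger opening in m.
Only numpy, scipy, OpenCV 4.12 (cv2) and the standard library are available. Lean on these libraries where they do the work, as an engineer would, in place of code of your own. Each camera call takes 0.05 s, during which the arm holds its last target.

## Task

Take the washed drip tray out of its draining stand, by the nose half that the stand leaves free, and set it down on the table; then take it again by the end with the front plate, lift it over the sill and slide it nose first into the slot of the table grill until it is fully home, its front plate against the grill. Do not shove the grill from its place or disturb the garlic, the cup or the jar, and leave the tray at rest in the grill.

Things in the scene. Friction and masses are not known exactly. Their poses are not given: they have to be found in the camera images.
- tray_center (a point): Drip tray: flat closed steel bar, slotted top, 58 mm wide (x), 20 mm high, 0.13 to 0.22 kg; point at the bar's centre, 10 mm above its underside. The tray's y axis runs along it: nose tip at y = -85 mm, full width from y = -71 mm, bar meets the bezel (front plate) at y = +95 mm. At the start it lies level in the stand, underside 20 mm above the table.
- tray_nose (a point): Middle of the nose tip, 85 mm from tray_center towards -y of the tray, 10 mm above its underside. The last 14 mm of the nose are narrowed to 50 mm wide and 14 mm high (3 to 17 mm above the underside). This end goes into the slot first.
- tray_bezel (a point): Middle of the joint of bar and bezel, on the bezel's inner face, 10 mm above the tray's underside, 95 mm from tray_center towards +y. The bezel is a black upright plate 70 mm wide, 8 mm thick (y = +95 to +103 mm), 34 mm high above the tray's underside: too big for the slot, it stops against the grill's face. Fully home, this point meets slot_mouth.
- slot_mouth (a point): Centre of the mouth of the tray slot in the upright +y face of the grill, 22 mm above the table. Grill axes: x along the face, +y straight out of the slot. Slot 64 mm wide, 24 mm high, 208 mm deep, level; floor 12 mm above the table (a sill to lift the tray over), roof at 36 mm. The tray home has the same axes as the grill.
- grill: Table grill: grey metal box with a dark ribbed plate on top, 210 mm (x) by 220 mm (y), 59 mm high; origin under its centre, at table height; slot mouth in the middle of its +y face (y = +110 mm). A dial stands out 14 mm on its -x side. Loose on rubber feet, 2.7 to 3.9 kg: it slides when pushed with roughly 20 N.
- stand_center (a point): Fixed white draining stand, axes as the tray's at the start; point 30 mm above the table, where tray_center starts. Walls 60 mm high round the tray's bezel half (y = -13 to +113 mm, 91 mm wide outside) leave 4 mm beside the bar, no room behind the bezel; open on top and to -y. From y = -13 to -75 mm only a tongue 30 mm wide, 20 mm high is under the tray: its nose half is free on both sides.
- garlic (a point): garlic bulb, about 56 mm across and high, loose beside the way to the slot; this point is 28 mm up. Leave alone.
- cup (a point): ribbed white cup, 66 mm across, 63 mm high, loose; point 31 mm up. Leave alone.
- jar (a point): glass jar with dark lid, 65 mm diameter, 86 mm high, loose; point 43 mm up. Leave alone.
- tray: The drip tray as a whole (see tray_center): origin at the middle of its underside, 10 mm below tray_center; x across, y along it from nose to bezel, z up.

How it is judged:
By the outcome, as a careful person would: the job done as asked, in the order asked, and still so for the second after the job is handed in, with the robot touching nothing.
It also fails if it takes over 72 s, if anything falls off the work surface, if the arm or the gripper's body presses on something with over 40 N, if the wrist force passes 120 N, or if a joint passes its speed limit or range.

## Working session

There is one attempt and no reset: what is moved stays moved. The work goes in short steps, Python scripts to look and compute and a tool call to move; the robot and the scene stay as the last step left them, time stands still between calls to the robot, and variables do not carry over. Pictures are saved under pics/ and viewed, and the job is handed in when it is done.

Besides the shell and the picture viewer there is one more tool, called after ">>>" as name([rows], argument=value, ...), one row to a line, values as JSON. arm_command: Moves the arm, as the interface text tells. Its arguments: {"type":"object","properties":{"targets":{"type":"array","items":{"type":"array","items":{"type":"array","items":{"type":"number"}}}},"newtons":{"type":"number"}},"required":["targets"]}

```bash
ls; mkdir -p pics
cat > h.py <<'E'
from cell import *
import numpy as np, cv2
from scipy.spatial.transform import Rotation as Ro
def cam(n,f=None):
    d=read_camera(n)
    if f: cv2.imwrite('pics/'+f,cv2.cvtColor(d['img'],cv2.COLOR_RGB2BGR))
    return d
def att(d):
    a=np.array(d['attitude'],float)
    return a if a.shape==(3,3) else Ro.from_euler('xyz',a,degrees=True).as_matrix()
def cloud(d):
    K=np.array(d['K']);z=d['z_map'];v,u=np.mgrid[:z.shape[0],:z.shape[1]]
    p=np.stack([(u-K[0,2])/K[0,0]*z,(v-K[1,2])/K[1,1]*z,z],-1)
    return p@att(d).T+np.array(d['origin'])
E
python3 - <<'E'
from h import *
o=get_obs();print({k:np.round(v,3) for k,v in o.items()})
for n in('side','top'):
    d=cam(n,n+'0.png');print(n,d['origin'],d['attitude'],d['K'])
    P=cloud(d);np.save(n+'0.npy',P);np.save(n+'0z.npy',d['z_map'])
    for t in ['tray_center','tray_nose','tray_bezel','slot_mouth','grill','stand_center','garlic','cup','jar']:
        for r in search_frame(t,n)[:2]:
            u,v=np.round(r['position']).astype(int);print(t,[u,v],round(r['conf'],2),np.round(P[min(v,383),min(u,511)],3))
E
```

```text
pics
{'time_s': np.float64(0.0), 'qpos': array([-65.713,  18.44 ,  -4.015,  83.176,   1.295,  78.54 ,  -3.26 ]), 'joint_velocities': array([-0.013, -0.034,  0.056, -0.001,  0.04 , -0.039,  0.062]), 'effort': array([ 0.0000e+00, -4.9130e+01, -4.0400e-01, -3.1252e+01, -6.4000e-02,
        4.4000e-02,  0.0000e+00]), 'tool_pos': array([0.259, 0.596, 0.221]), 'tool_rot': array([-1.79890e+02,  6.00000e-03,  1.56521e+02]), 'force': array([-0.586, -0.318,  0.105]), 'wrist_torque': array([0.042, 0.038, 0.005]), 'grip_width': np.float64(0.087)}
side [ 0.49893977 -1.10422972  0.56024518] [-113.75715806   -0.47789503    2.76544829] [[450.83979826   0.         251.86682951]
 [  0.         450.83979826 192.484299  ]
 [  0.           0.           1.        ]]
tray_center [np.int64(253), np.int64(163)] 0.6 [0.438 0.326 0.039]
tray_nose [np.int64(254), np.int64(167)] 0.5 [0.443 0.284 0.04 ]
tray_nose [np.int64(278), np.int64(170)] 0.19 [0.522 0.279 0.034]
tray_bezel [np.int64(254), np.int64(162)] 0.68 [0.441 0.332 0.04 ]
slot_mouth [np.int64(262), np.int64(244)] 0.83 [ 0.484 -0.243  0.058]
grill [np.
[... 542 characters left out ...]
[np.int64(153), np.int64(165)] 0.62 [0.501 0.321 0.041]
tray_nose [np.int64(154), np.int64(168)] 0.71 [0.494 0.318 0.041]
tray_bezel [np.int64(154), np.int64(166)] 0.85 [0.498 0.318 0.041]
slot_mouth [np.int64(392), np.int64(166)] 0.89 [ 0.497 -0.236  0.057]
grill [np.int64(392), np.int64(169)] 0.7 [ 0.49  -0.236  0.059]
stand_center [np.int64(162), np.int64(152)] 0.89 [0.533 0.301 0.039]
garlic [np.int64(314), np.int64(125)] 0.93 [ 0.6   -0.062  0.043]
garlic [np.int64(153), np.int64(170)] 0.71 [0.489 0.32  0.04 ]
cup [np.int64(166), np.int64(241)] 0.96 [0.323 0.289 0.01 ]
jar [np.int64(164), np.int64(240)] 0.74 [0.325 0.293 0.011]
jar [np.int64(215), np.int64(233)] 0.56 [0.34  0.161 0.085]
```

View pics/top0.png

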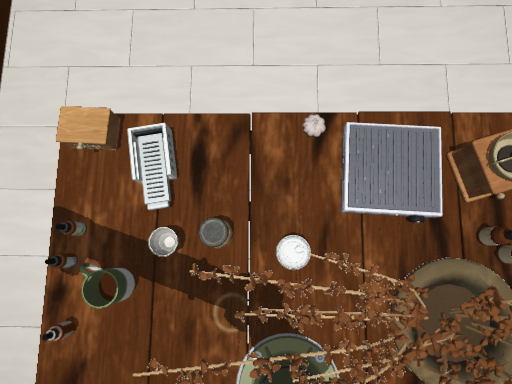

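View pics/side0.png

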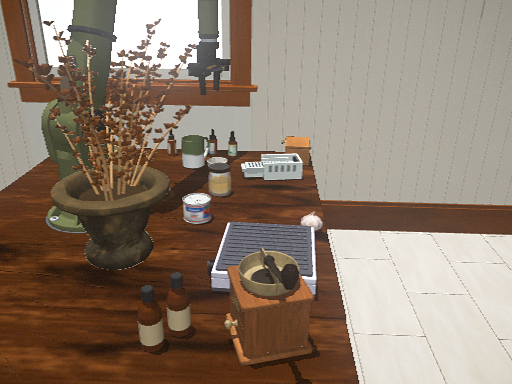

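The top view has up = +x and right = -y. The stand is at (153,165) with the nose towards (158,206), and the grill is at (392,170) with its slot face on the left edge. The garlic is at (314,125), and a tin at (294,252) is clear of the path. Next I'll measure the poses.

Run:
```python
from h import *
im=cv2.imread('pics/top0.png')
cv2.imwrite('pics/crop1.png',cv2.resize(im[110:250,110:260],None,fx=4,fy=4,interpolation=cv2.INTER_CUBIC))
cv2.imwrite('pics/crop2.png',cv2.resize(im[105:235,290:460],None,fx=4,fy=4,interpolation=cv2.INTER_CUBIC))
P=np.load('top0.npy')
def box(m,name):
    pts=P[m].astype(np.float32);z=pts[:,2]
    c,s,a=cv2.minAreaRect(pts[:,:2]);print(name,len(pts),'c',np.round(c,4),'s',np.round(s,4),'a',round(a,2),'z',np.round(np.percentile(z,[5,50,95]),4))
v,u=np.mgrid[:384,:512];Z=P[...,2]
R=(u>120)&(u<185)&(v>115)&(v<215)
print('table z',np.round(np.percentile(P[220:235,100:140,2],[5,50,95]),4))
box(R&(Z>.052)&(Z<.07),'standwalls')
t=R&(Z>.03)&(Z<.046); n,l,st,_=cv2.connectedComponentsWithStats(t.astype(np.uint8));k=1+np.argmax(st[1:,4]);print(st[:,4]);box(l==k,'tray')
R2=(u>335)&(u<446)&(v>115)&(v<222)
g=R2&(Z>.05)&(Z<.068);n,l,st,_=cv2.connectedComponentsWithStats(g.astype(np.uint8));k=1+np.argmax(st[1:,4]);box(l==k,'grill')
for nm,(a,b) in dict(jar=(215,233),cup=(163,241),garlic=(314,125),can=(294,252)).items():
    m=(abs(u-a)<24)&(abs(v-b)<24)&(Z>.02);p=P[m]
    print(nm,np.round(p.min(0),3),np.round(p.max(0),3))
```

```text
table z [-0.0027 -0.0002  0.0021]Traceback (most recent call last):
  File "<stdin>", line 12, in <module>
  File "<stdin>", line 8, in box
cv2.error: OpenCV(4.12.0) /io/opencv/modules/imgproc/src/convhull.cpp:143: error: (-215:Assertion failed) total >= 0 && (depth == CV_32F || depth == CV_32S) in function 'convexHull'
```

Run:
```python
from h import *
P=np.load('side0.npy');v,u=np.mgrid[:384,:512];Z=P[...,2]
def box(m,name):
    pts=P[m].astype(np.float32);c,s,a=cv2.minAreaRect(pts[:,:2]);print(name,len(pts),'c',np.round(c,4),'s',np.round(s,4),'a',round(a,2),'z',np.round(np.percentile(pts[:,2],[5,50,95]),4))
R=(u>200)&(u<330)&(v>215)&(v<300)
g=R&(Z>.05)&(Z<.068);n,l,st,_=cv2.connectedComponentsWithStats(g.astype(np.uint8));k=1+np.argmax(st[1:,4]);box(l==k,'grill')
R=(u>235)&(u<305)&(v>148)&(v<185)
box(R&(Z>.052)&(Z<.07),'stand')
```

```text
Traceback (most recent call last):
cv2.error: OpenCV(4.12.0) /io/opencv/modules/imgproc/src/convhull.cpp:143: error: (-215:Assertion failed) total >= 0 && (depth == CV_32F || depth == CV_32S) in function 'convexHull'
```

View pics/crop1.png

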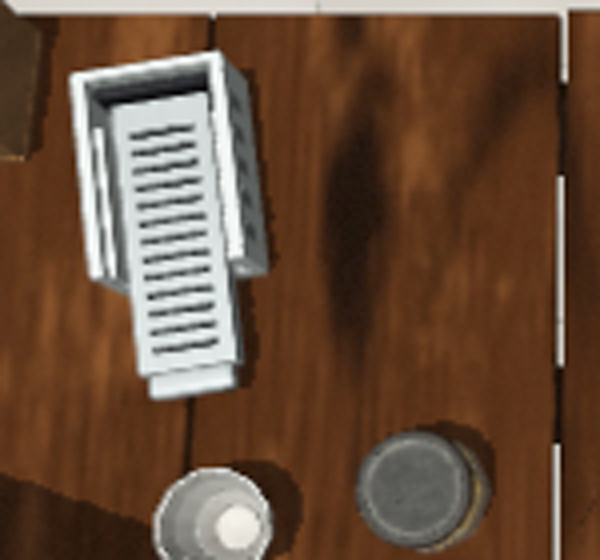

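View pics/crop2.png

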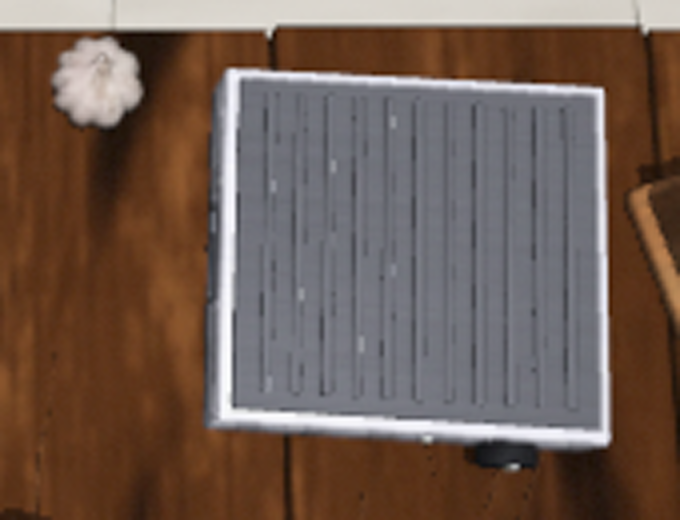

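The crops show the stand, tray and nose clearly, and the grill rim runs at a slight angle. I'll fix the array issue and rerun.

```bash
cat >> h.py <<'E'
def box(P,m,name):
    pts=P[m].astype(np.float32);xy=np.ascontiguousarray(pts[:,:2])
    c,s,a=cv2.minAreaRect(xy);print(name,len(pts),'c',np.round(c,4),'s',np.round(s,4),'a',round(a,2),'z',np.round(np.percentile(pts[:,2],[5,50,95]),4))
def big(m):
    n,l,st,_=cv2.connectedComponentsWithStats(m.astype(np.uint8));return l==1+np.argmax(st[1:,4])
v,u=np.mgrid[:384,:512]
E
python3 - <<'E'
from h import *
P=np.load('top0.npy');Z=P[...,2]
R=(u>120)&(u<185)&(v>115)&(v<215)
box(P,big(R&(Z>.052)&(Z<.07)),'standwalls')
t=big(R&(Z>.032)&(Z<.046));box(P,t,'tray')
R2=(u>335)&(u<446)&(v>115)&(v<222)
box(P,big(R2&(Z>.05)&(Z<.068)),'grill')
for nm,(a,b) in dict(jar=(215,233),cup=(163,241),garlic=(314,125),can=(294,252)).items():
    m=(abs(u-a)<24)&(abs(v-b)<24)&(Z>.02);p=P[m]
    print(nm,np.round(p.min(0),3),np.round(p.max(0),3))
P=np.load('side0.npy');Z=P[...,2]
R=(u>200)&(u<330)&(v>215)&(v<300)
box(P,big(R&(Z>.05)&(Z<.068)),'grill side')
R=(u>235)&(u<305)&(v>148)&(v<185)
box(P,R&(Z>.052)&(Z<.07),'stand side')
# rectangle via pixel threshold: project plane z=.059 corners of grill bright rim
d=cam('top');K=d['K'];A=att(d);o=np.array(d['origin'])
def onplane(px,z):
    r=A@np.linalg.inv(K)@np.array([px[0],px[1],1.]);return (o+r*(z-o[2])/r[2])[:2]
def c2(x,y): return ((x+.5)/4-.5+290,(y+.5)/4-.5+105)
def c1(x,y): return ((x+.5)/4-.5+110,(y+.5)/4-.5+110)
for q in [(228,70),(605,89),(609,443),(219,420)]: print('grill corner',np.round(onplane(c2(*q),.059),4))
for q in [(71,76),(219,53),(240,270),(95,277)]: print('stand corner',np.round(onplane(c1(*q),.06),4))
for q in [(110,110),(139,374),(207,96),(242,362)]: print('tray edge',np.round(onplane(c1(*q),.04),4))
for q in [(152,397),(237,388)]: print('nose tip',np.round(onplane(c1(*q),.037),4))
E
```

```text
standwalls 621 c [0.532  0.3264] s [0.1262 0.0922] a 8.99 z [0.0529 0.0589 0.062 ]
tray 1941 c [0.4892 0.3179] s [0.1823 0.0897] a 7.39 z [0.0358 0.0402 0.0432]
grill 7959 c [ 0.4958 -0.2408] s [0.2188 0.2077] a 87.12 z [0.0525 0.0564 0.06  ]
jar [0.309 0.04  0.021] [0.376 0.196 0.89 ]
cup [0.291 0.04  0.02 ] [0.353 0.312 0.89 ]
garlic [ 0.309 -0.091  0.021] [0.633 0.04  0.89 ]
can [ 0.266 -0.048  0.05 ] [0.338 0.04  0.89 ]
grill side 3306 c [ 0.4934 -0.2439] s [0.2155 0.2073] a 87.38 z [0.0539 0.0565 0.0594]
stand side 284 c [0.5443 0.3557] s [0.1589 0.1559] a 8.34 z [0.0524 0.0562 0.0606]
grill corner [ 0.601  -0.1362]
grill corner [ 0.5895 -0.3519]
grill corner [ 0.3848 -0.3398]
grill corner [ 0.3959 -0.1254]
stand corner [0.5847 0.3809]
stand corner [0.5989 0.293 ]
stand corner [0.468  0.2737]
stand corner [0.4635 0.3582]
tray edge [0.5699 0.3637]
tray edge [0.4095 0.3359]
tray edge [0.5788 0.305 ]
tray edge [0.417  0.2754]
nose tip [0.3964 0.3284]
nose tip [0.402  0.2784]
```

```bash
cat >> h.py <<'E'
def go(x,y,z,yaw,o=None):
    "print row (m, deg) from measured pose to target, tool down"
    o=o or get_obs();R=Ro.from_euler('xyz',o['tool_rot'],degrees=True);T=Ro.from_euler('xyz',[180,0,yaw],degrees=True)
    s=R.inv().apply(np.array([x,y,z])-o['tool_pos']);r=(R.inv()*T).as_rotvec(degrees=True)
    print('row',np.round(s,4),np.round(r,2))
def st():
    o=get_obs();print(round(float(o['time_s']),2),'pos',np.round(o['tool_pos'],4),'rot',np.round(o['tool_rot'],2),'F',np.round(o['force'],1),'w',round(float(o['grip_width']),4),'q',np.round(o['qpos'],0));return o
E
python3 -c "
from h import *
st();go(.4396,.3107,.16,83);go(.4396,.3107,.16,9.5)"
```

```text
1.05 pos [0.259  0.5962 0.2226] rot [179.99   0.   156.52] F [0.  0.5 0.3] w 0.0872 q [-66.  18.  -4.  83.   1.  79.  -3.]
row [-0.2794 -0.1899  0.0626] [ 1.000e-02 -0.000e+00  7.352e+01]
row [-0.2794 -0.1899  0.0626] [ 0.0000e+00 -1.0000e-02  1.4702e+02]
```

>>> arm_command([
  [[-0.279,-0.19,0.062,0,0,73.5,-1],[-0.279,-0.19,0.062,0,0,73.5,-1],[-0.279,-0.19,0.062,0,0,73.5,-1],[-0.279,-0.19,0.062,0,0,73.5,-1],[-0.279,-0.19,0.062,0,0,73.5,-1],[-0.279,-0.19,0.062,0,0,73.5,-1],[-0.279,-0.19,0.062,0,0,73.5,-1],[-0.279,-0.19,0.062,0,0,73.5,-1],[-0.279,-0.19,0.062,0,0,73.5,-1],[-0.279,-0.19,0.062,0,0,73.5,-1]],
])

```text
time_s: 2.05
tool_pos: [0.4394, 0.3105, 0.1607]
tool_rot: [180.0, -0.0, 83.0]
force: [0.2, -0.1, -0.4]
grip_width: 0.087
```

```bash
python3 -c "
from h import *
st();go(.4396,.3107,.10,9.5)"
```

```text
2.05 pos [0.4394 0.3105 0.1607] rot [ 1.7999e+02 -2.0000e-02  8.2970e+01] F [ 0.2 -0.1 -0.4] w 0.087 q [-51.   7.  13. 104.  -2.  69. -44.]
row [0.0002 0.0002 0.0607] [-1.000e-02 -2.000e-02  7.347e+01]
```

>>> arm_command([
  [[0,0,0,0,0,73.5,-1],[0,0,0,0,0,73.5,-1],[0,0,0,0,0,73.5,-1],[0,0,0,0,0,73.5,-1],[0,0,0,0,0,73.5,-1],[0,0,0.02,0,0,73.5,-1],[0,0,0.06,0,0,73.5,-1],[0,0,0.06,0,0,73.5,-1],[0,0,0.06,0,0,73.5,-1],[0,0,0.06,0,0,73.5,-1]],
])

```text
time_s: 3.05
tool_pos: [0.4389, 0.3111, 0.1004]
tool_rot: [180.0, 0.0, 9.7]
force: [0.7, -0.6, -0.4]
grip_width: 0.0872
```

```bash
python3 -c "
from h import *
st();go(.4396,.3107,.013,9.5)
d=cam('top','t1.png');im=cv2.imread('pics/t1.png');cv2.imwrite('pics/t1c.png',cv2.resize(im[110:250,110:260],None,fx=4,fy=4))"
```

```text
3.05 pos [0.4389 0.3111 0.1004] rot [1.7998e+02 1.0000e-02 9.6800e+00] F [ 0.7 -0.6 -0.4] w 0.0872 q [ -55.   10.   18.  108.   -4.   62. -115.]
row [0.0006 0.0005 0.0874] [0.02 0.01 0.18]
```

View pics/t1c.png

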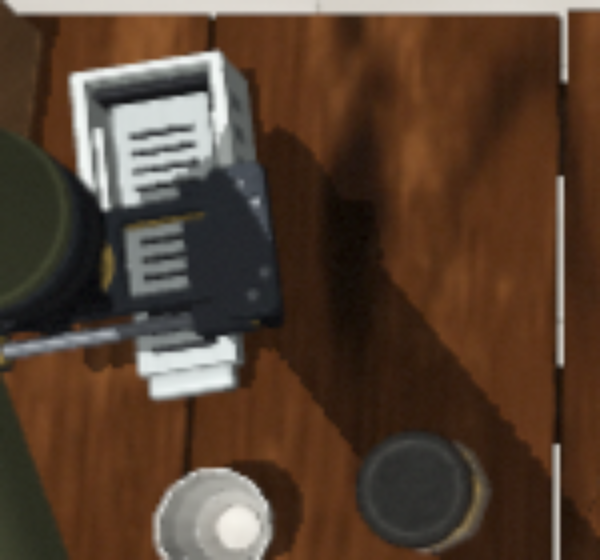

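The gripper sits square over the nose half and aligned with the bar. Now I'll descend and grip.

>>> arm_command([
  [[0.0005,0.0005,0.03,0,0,0,-1],[0.0005,0.0005,0.06,0,0,0,-1],[0.0005,0.0005,0.08,0,0,0,-1],[0.0005,0.0005,0.087,0,0,0,-1],[0.0005,0.0005,0.087,0,0,0,-1],[0.0005,0.0005,0.087,0,0,0,1],[0.0005,0.0005,0.087,0,0,0,1],[0.0005,0.0005,0.087,0,0,0,1],[0.0005,0.0005,0.087,0,0,0,1],[0.0005,0.0005,0.087,0,0,0,1]],
], newtons=45)

```text
time_s: 4.1
tool_pos: [0.44, 0.3108, 0.0142]
tool_rot: [-179.9, -0.0, 9.5]
force: [-1.7, -0.2, 2.5]
grip_width: 0.0573
```

```bash
python3 -c "
from h import *
st()"
```

```text
4.1 pos [0.44   0.3108 0.0142] rot [-1.7995e+02 -5.0000e-02  9.5400e+00] F [-1.7 -0.2  2.5] w 0.0573 q [ -54.   17.   18.  112.   -6.   52. -113.]
```

Gripped at 57 mm. Lifting straight up.

>>> arm_command([
  [[0,0,-0.01,0,0,0,1],[0,0,-0.025,0,0,0,1],[0,0,-0.04,0,0,0,1],[0,0,-0.06,0,0,0,1],[0,0,-0.08,0,0,0,1],[0,0,-0.1,0,0,0,1],[0,0,-0.1,0,0,0,1],[0,0,-0.1,0,0,0,1]],
])

```text
time_s: 4.9
tool_pos: [0.4399, 0.3105, 0.1142]
tool_rot: [-180.0, -0.1, 9.5]
force: [-0.9, -0.3, -1.7]
grip_width: 0.0574
```

```bash
python3 -c "
from h import *
st()
d=cam('side','s2.png');im=cv2.imread('pics/s2.png');cv2.imwrite('pics/s2c.png',cv2.resize(im[110:200,190:330],None,fx=5,fy=5))"
```

```text
4.9 pos [0.4399 0.3105 0.1142] rot [-1.7995e+02 -5.0000e-02  9.5200e+00] F [-0.9 -0.3 -1.7] w 0.0574 q [ -55.   10.   19.  107.   -3.   63. -116.]
```

View pics/s2c.png

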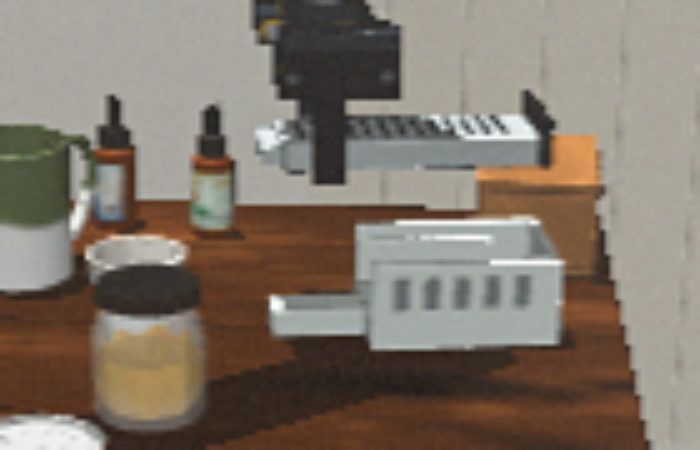

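The tray hangs level and clear of the stand at about (400,140) in the crop. But my grip is too deep: the fingertips are 6 mm below its underside, so it can't be set flat on the table. I'll lower it back into the stand and regrip 11 mm higher.

>>> arm_command([
  [[0,0,0.03,0,0,0,1],[0,0,0.06,0,0,0,1],[0,0,0.08,0,0,0,1],[0,0,0.09,0,0,0,1],[0,0,0.096,0,0,0,1],[0,0,0.099,0,0,0,1],[0,0,0.1,0,0,0,1],[0,0,0.1,0,0,0,1]],
])

```text
time_s: 5.75
tool_pos: [0.4404, 0.3108, 0.0144]
tool_rot: [-179.9, -0.1, 9.5]
force: [0.0, 0.1, -0.2]
grip_width: 0.0576
```

```bash
python3 -c "
from h import *
st()"
```

```text
5.75 pos [0.4404 0.3108 0.0144] rot [-1.7995e+02 -8.0000e-02  9.5200e+00] F [ 0.   0.1 -0.2] w 0.0576 q [ -54.   17.   18.  112.   -6.   52. -113.]
```

>>> arm_command([
  [[0,0,0,0,0,0,-0.5],[0,0,0,0,0,0,-0.5],[0,0,0,0,0,0,-0.5],[0,0,-0.006,0,0,0,-0.5],[0,0,-0.0105,0,0,0,-0.5],[0,0,-0.0105,0,0,0,1],[0,0,-0.0105,0,0,0,1],[0,0,-0.0105,0,0,0,1],[0,0,-0.0105,0,0,0,1],[0,0,-0.0105,0,0,0,1]],
], newtons=50)

```text
time_s: 6.75
tool_pos: [0.4401, 0.3107, 0.0246]
tool_rot: [-180.0, -0.0, 9.5]
force: [-0.2, -0.5, 4.7]
grip_width: 0.0574
```

>>> arm_command([
  [[0,0,-0.01,0,0,0,1],[0,0,-0.025,0,0,0,1],[0,0,-0.04,0,0,0,1],[0,0,-0.06,0,0,0,1],[0,0,-0.08,0,0,0,1],[0,0,-0.1,0,0,0,1],[0,0,-0.1,0,0,0,1],[0,0,-0.1,0,0,0,1]],
])

```text
time_s: 7.55
tool_pos: [0.4398, 0.3104, 0.1244]
tool_rot: [-180.0, -0.0, 9.5]
force: [0.1, 0.0, -1.9]
grip_width: 0.0575
```

```bash
python3 -c "
from h import *
st()
go(.5116,.0851,.125,87)
d=cam('side','s3.png');im=cv2.imread('pics/s3.png');cv2.imwrite('pics/s3c.png',cv2.resize(im[110:200,190:330],None,fx=5,fy=5))"
```

```text
7.55 pos [0.4398 0.3104 0.1244] rot [-1.7996e+02 -3.0000e-02  9.5200e+00] F [ 0.1  0.  -1.9] w 0.0575 q [ -55.    9.   19.  107.   -3.   65. -116.]
row [ 0.0336  0.2341 -0.0008] [-1.000e-02 -5.000e-02 -7.748e+01]
```

View pics/s3c.png

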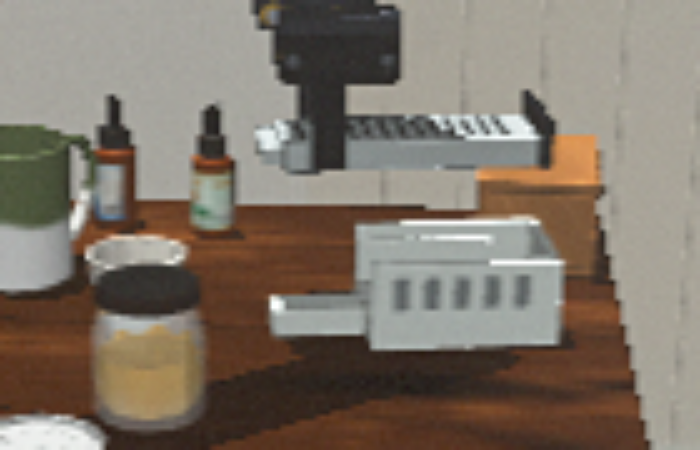

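>>> arm_command([
  [[0.002,0.015,0,0,0,-4,1],[0.005,0.04,0,0,0,-11,1],[0.009,0.065,0,0,0,-19,1],[0.013,0.09,0,0,0,-27,1],[0.017,0.12,0,0,0,-35,1],[0.021,0.15,0,0,0,-43,1],[0.025,0.175,0,0,0,-51,1],[0.029,0.2,0,0,0,-59,1],[0.032,0.22,0,0,0,-67,1],[0.0335,0.234,0,0,0,-74,1]],
])

```text
time_s: 8.6
tool_pos: [0.511, 0.0829, 0.1226]
tool_rot: [-179.9, 0.1, 83.7]
force: [-0.4, 0.1, -1.0]
grip_width: 0.0572
```

```bash
python3 -c "
from h import *
st()
go(.5116,.0851,.007,87)"
```

```text
8.6 pos [0.511  0.0829 0.1226] rot [-1.7989e+02  1.1000e-01  8.3720e+01] F [-0.4  0.1 -1. ] w 0.0572 q [-35.   7.  25. 110.  -3.  64. -16.]
row [0.0025 0.0006 0.1156] [-0.12  0.1  -3.28]
```

>>> arm_command([
  [[0.0015,0.0005,0.01,0,0,-3.3,1],[0.0025,0.0005,0.03,0,0,-3.3,1],[0.0025,0.0005,0.055,0,0,-3.3,1],[0.0025,0.0005,0.08,0,0,-3.3,1],[0.0025,0.0005,0.1,0,0,-3.3,1],[0.0025,0.0005,0.11,0,0,-3.3,1],[0.0025,0.0005,0.114,0,0,-3.3,1],[0.0025,0.0005,0.116,0,0,-3.3,1],[0.0025,0.0005,0.116,0,0,-3.3,1]],
])

```text
time_s: 9.5
tool_pos: [0.5128, 0.0876, 0.0085]
tool_rot: [180.0, -0.0, 86.8]
force: [-0.4, -0.0, -1.6]
grip_width: 0.0574
```

```bash
python3 -c "
from h import *
st()"
```

```text
9.5 pos [0.5128 0.0876 0.0085] rot [ 1.7995e+02 -2.0000e-02  8.6820e+01] F [-0.4 -0.  -1.6] w 0.0574 q [-34.  16.  24. 115.  -8.  51.  -9.]
```

Still carrying, so about 3 to 4 mm more.

>>> arm_command([
  [[0,0,0.0015,0,0,0,1],[0,0,0.003,0,0,0,1],[0,0,0.004,0,0,0,1],[0,0,0.004,0,0,0,1]],
])

```text
time_s: 9.9
tool_pos: [0.5127, 0.0877, 0.0046]
tool_rot: [180.0, -0.0, 86.8]
force: [-1.4, -0.6, 2.8]
grip_width: 0.0578
```

```bash
python3 -c "
from h import *
st()"
```

```text
9.9 pos [0.5127 0.0877 0.0046] rot [ 1.7996e+02 -3.0000e-02  8.6810e+01] F [-1.4 -0.6  2.8] w 0.0578 q [-34.  16.  23. 115.  -8.  50.  -9.]
```

Touchdown: the force changed sign. I'll open, raise, and move back so the camera can see.

>>> arm_command([
  [[0,0,0,0,0,0,-1],[0,0,0,0,0,0,-1],[0,0,0,0,0,0,-1],[0,0,-0.02,0,0,0,-1],[0,0,-0.05,0,0,0,-1],[0,0,-0.09,0,0,0,-1],[-0.04,0,-0.12,0,0,0,-1],[-0.08,0,-0.12,0,0,0,-1],[-0.11,0,-0.12,0,0,0,-1],[-0.11,0,-0.12,0,0,0,-1]],
])

```text
time_s: 10.9
tool_pos: [0.5059, -0.0276, 0.1246]
tool_rot: [179.9, 0.1, 86.4]
force: [0.5, -0.4, 0.1]
grip_width: 0.087
```

```bash
python3 -c "
from h import *
st()
d=cam('top','t4.png');np.save('t4.npy',cloud(d));im=cv2.imread('pics/t4.png');cv2.imwrite('pics/t4c.png',cv2.resize(im[100:250,140:340],None,fx=4,fy=4,interpolation=cv2.INTER_CUBIC))"
```

```text
10.9 pos [ 0.5059 -0.0276  0.1246] rot [1.7993e+02 7.0000e-02 8.6380e+01] F [ 0.5 -0.4  0.1] w 0.087 q [-28.   5.  30. 111.  -3.  64.  -1.]
```

View pics/t4c.png

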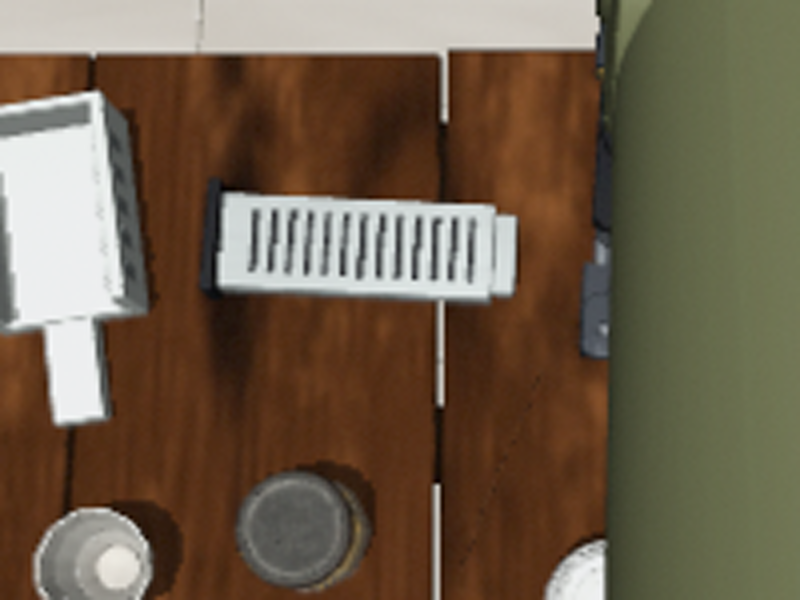

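The tray lies flat at crop (350,250), clear of the stand and aimed at the slot. I'll measure it.

```bash
cat >> h.py <<'E'
def onplane(d,px,z):
    A=att(d);o=np.array(d['origin']);r=A@np.linalg.inv(d['K'])@np.array([px[0],px[1],1.]);return (o+r*(z-o[2])/r[2])[:2]
E
python3 - <<'E'
from h import *
d=cam('top');im=d['img'];hsv=cv2.cvtColor(im,cv2.COLOR_RGB2HSV)
P=cloud(d)
m=(hsv[...,2]>120)&(hsv[...,1]<45)&(u>190)&(u<275)&(v>140)&(v<180)&(P[...,2]<.05)
m=cv2.morphologyEx(m.astype(np.uint8),cv2.MORPH_CLOSE,np.ones((5,5)))>0
m=big(m)
xs=np.argwhere(m)
print(m.sum(),np.percentile(P[m][:,2],[5,50,95]))
# edges: for every column, top/bottom rows -> fit lines on plane z=.02
cols=range(199,260);E1=[];E2=[]
for c in cols:
    r=np.where(m[:,c])[0]
    E1.append(onplane(d,(c,r.min()-.5),.02));E2.append(onplane(d,(c,r.max()+.5),.02))
for E in(E1,E2):
    E=np.array(E);k=np.polyfit(E[:,1],E[:,0],1);print('slope deg',np.degrees(np.arctan(k[0])),'x at y=.129',np.polyval(k,.129))
print('y range',P[m][:,1].min(),P[m][:,1].max())
def c(x,y): return ((x+.5)/4-.5+140,(y+.5)/4-.5+100)
for q in [(221,192),(495,206),(489,301),(216,291)]: print(np.round(onplane(d,c(*q),.02),4))
for q in [(517,215),(513,297)]: print('nose',np.round(onplane(d,c(*q),.017),4))
for q in [(214,179),(206,293)]: print('bez mid',np.round(onplane(d,c(*q),.034),4))
E
```

```text
1767 [0.01588192 0.02002528 0.02263946]
slope deg 2.4552118669620286 x at y=.129 0.5449096948124822
slope deg 3.149256598595316 x at y=.129 0.48461731520195406
y range 0.0395312720313845 0.22662844923328818
[0.5495 0.2264]
[0.5411 0.0585]
[0.4823 0.0616]
[0.4877 0.227 ]
nose [0.5363 0.0451]
nose [0.4854 0.0472]
bez mid [0.5538 0.228 ]
bez mid [0.4835 0.2299]
```

```bash
python3 -c "
from h import *
st();go(.5183,.1929,.125,87)"
```

```text
11.0 pos [ 0.5062 -0.0226  0.1241] rot [ 1.7999e+02 -4.0000e-02  8.6720e+01] F [ 0.1  0.8 -0.5] w 0.087 q [-29.   5.  30. 111.  -3.  64.  -1.]
row [ 2.159e-01 -2.000e-04 -8.000e-04] [ 0.01 -0.04 -0.28]
```

>>> arm_command([
  [[0.03,0,0,0,0,-0.3,-1],[0.075,0,0,0,0,-0.3,-1],[0.12,0,0,0,0,-0.3,-1],[0.165,0,0,0,0,-0.3,-1],[0.2,0,0,0,0,-0.3,-1],[0.216,0,0,0,0,-0.3,-1],[0.216,0,0,0,0,-0.3,-1],[0.216,0,0,0,0,-0.3,-1]],
])

```text
time_s: 11.8
tool_pos: [0.5181, 0.1921, 0.1237]
tool_rot: [-180.0, 0.1, 87.1]
force: [-0.6, -0.5, 0.1]
grip_width: 0.0871
```

```bash
python3 -c "
from h import *
st();go(.5183,.1929,.005,87)
d=cam('top','t5.png');im=cv2.imread('pics/t5.png');cv2.imwrite('pics/t5c.png',cv2.resize(im[110:230,330:370],None,fx=10,fy=5,interpolation=cv2.INTER_CUBIC))
cv2.imwrite('pics/t5d.png',cv2.resize(im[100:250,140:340],None,fx=4,fy=4,interpolation=cv2.INTER_CUBIC))"
```

```text
11.8 pos [0.5181 0.1921 0.1237] rot [-1.7997e+02  9.0000e-02  8.7110e+01] F [-0.6 -0.5  0.1] w 0.0871 q [-41.  11.  20. 105.  -4.  65. -23.]
row [0.001  0.0003 0.1187] [-0.03  0.09  0.11]
```

View pics/t5c.png

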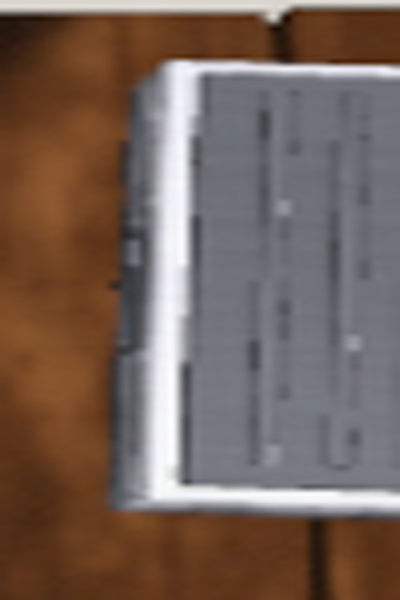

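View pics/t5d.png

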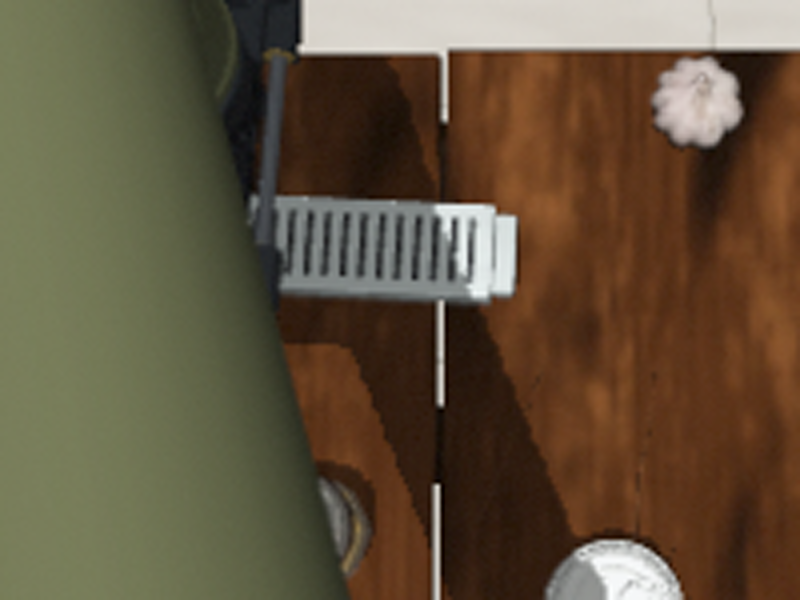

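Run:
```python
from h import *
d=cam('top');g=cv2.cvtColor(d['img'],cv2.COLOR_RGB2GRAY);P=cloud(d)
# expected pixel of face points, for lateral s at height z
K=d['K'];A=att(d);o=np.array(d['origin'])
def pix(p): q=A.T@(np.array(p)-o);q=K@(q/q[2]);return q[:2]
m=np.array([.5003,-.1306]);ax=np.array([np.cos(np.radians(-3)),np.sin(np.radians(-3))])
for z in(.024,.03,.045):
    print('z',z)
    for s in np.arange(-.06,.0601,.004):
        p=m+ax*s;x=pix([*p,z]);val=cv2.getRectSubPix(g.astype(np.float32),(1,1),(float(x[0]),float(x[1])))[0,0]
        print(int(s*1000),int(val),end='; ')
    print()
np.set_printoptions(linewidth=200)
print(g[148:190,339:350])
```

```text
z 0.024
-60 84; -55 88; -51 94; -47 100; -43 99; -39 97; -35 97; -31 84; -27 67; -23 80; -19 75; -15 74; -11 71; -7 68; -3 65; 0 62; 4 61; 8 60; 12 80; 16 98; 20 97; 24 83; 28 62; 32 87; 36 88; 40 86; 44 86; 48 86; 52 93; 56 98; 60 96; 
z 0.03
-60 93; -55 95; -51 98; -47 98; -43 97; -39 96; -35 101; -31 84; -27 71; -23 70; -19 70; -15 70; -11 67; -7 66; -3 64; 0 63; 4 66; 8 70; 12 109; 16 106; 20 101; 24 69; 28 77; 32 101; 36 89; 40 91; 44 91; 48 89; 52 97; 56 99; 60 99; 
z 0.045
-60 125; -55 126; -51 131; -47 132; -43 135; -39 136; -35 149; -31 120; -27 117; -23 110; -19 110; -15 111; -11 109; -7 104; -3 104; 0 103; 4 104; 8 106; 12 107; 16 108; 20 110; 24 116; 28 126; 32 122; 36 135; 40 140; 44 134; 48 136; 52 136; 56 136; 60 138; 
[[ 78  73  68  66  86  90 150 222 242 230 117]
 [ 81  74  70  66  86  99 164 223 242 229 119]
 [ 80  76  69  65  87 104 167 223 242 229 119]
 [ 79  75  69  62  89  92 155 223 242 230 120]
 [ 77  74  67  53  89  86 148 224 242 229 123]
 [ 72  72  65  53  94  96 149 225 241 227  89]
 [ 69  69  65  60 104 101 150 227 242 228  77]
 [ 67  66  63  50  82  91 1
[... 918 characters left out ...]
  76  76  80  68 111 194 241 235 157 111]
 [ 77  75  70  79  66 113 194 239 232 155 114]
 [ 79  75  69  81  67 121 204 243 235 157 116]
 [ 80  74  73  91  68 123 206 242 234 158 117]
 [ 76  71  63  67  68 127 210 244 235 158 111]
 [ 75  72  60  60  92 152 210 243 234 158 112]
 [ 78  68  60  93 104 161 212 243 233 157 114]
 [ 79  67  57  98 104 148 215 244 232 124 115]
 [ 80  67  58  97  95 144 215 243 230  90 115]
 [ 79  67  58  98  95 149 218 244 231  82 117]
 [ 78  64  58  99  96 150 220 245 231  83 118]
 [ 79  65  57 100  96 148 220 244 231  85 118]
 [ 77  62  59 101  96 151 223 245 231  87 120]
 [ 77  61  59 103  96 149 222 245 231  89 120]
 [ 76  63  57  98  96 146 222 243 230  94 121]]
```

The slot edges appear at about ±31 mm from my estimated slot centre, so the estimate holds. Now I'll descend on the bezel end and grip.

>>> arm_command([
  [[0.001,0,0.03,0,0,0,-1],[0.001,0,0.065,0,0,0,-1],[0.001,0,0.095,0,0,0,-1],[0.001,0,0.112,0,0,0,-1],[0.001,0,0.118,0,0,0,-1],[0.001,0,0.118,0,0,0,1],[0.001,0,0.118,0,0,0,1],[0.001,0,0.118,0,0,0,1],[0.001,0,0.118,0,0,0,1],[0.001,0,0.118,0,0,0,1]],
], newtons=58)

```text
time_s: 12.9
tool_pos: [0.5187, 0.1947, 0.007]
tool_rot: [179.9, -0.1, 87.1]
force: [-0.8, -0.2, 2.8]
grip_width: 0.0573
```

```bash
python3 -c "
from h import *
st()"
```

```text
12.9 pos [0.5187 0.1947 0.007 ] rot [ 1.7994e+02 -5.0000e-02  8.7130e+01] F [-0.8 -0.2  2.8] w 0.0573 q [-40.  19.  19. 110.  -8.  52. -20.]
```

>>> arm_command([
  [[0,0,-0.008,0,0,0,1],[0,0,-0.02,0,0,0,1],[0,0,-0.035,0,0,0,1],[0,0,-0.04,0,0,0,1],[0,0,-0.04,0,0,0,1]],
])

```text
time_s: 13.4
tool_pos: [0.5194, 0.1949, 0.0478]
tool_rot: [179.8, -0.1, 87.1]
force: [-0.0, -0.3, -1.7]
grip_width: 0.0571
```

```bash
python3 -c "
from h import *
st();go(.5093,.0432,.047,87)
d=cam('side','s6.png');im=cv2.imread('pics/s6.png');cv2.imwrite('pics/s6c.png',cv2.resize(im[130:230,210:330],None,fx=6,fy=6))"
```

```text
13.4 pos [0.5194 0.1949 0.0478] rot [ 1.7985e+02 -1.0000e-01  8.7120e+01] F [-0.  -0.3 -1.7] w 0.0571 q [-41.  16.  20. 109.  -6.  56. -21.]
row [-0.152  -0.0024  0.0005] [ 0.15 -0.1   0.12]
```

View pics/s6c.png

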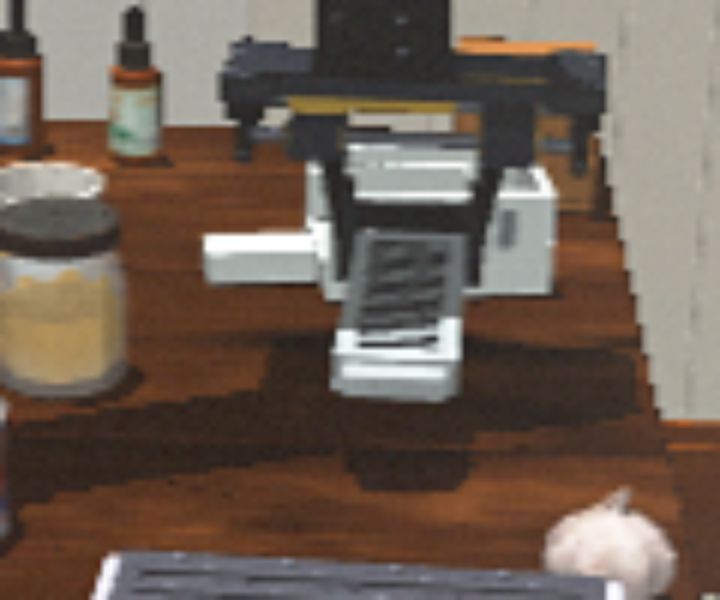

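The tray is lifted, held symmetrically, and the fingers sit just ahead of the bezel. Moving to in front of the slot.

>>> arm_command([
  [[-0.015,0,0,0,0,0,1],[-0.04,-0.001,0,0,0,0,1],[-0.07,-0.001,0,0,0,0,1],[-0.1,-0.002,0,0,0,0,1],[-0.13,-0.002,0,0,0,0,1],[-0.147,-0.0025,0,0,0,0,1],[-0.152,-0.0025,0,0,0,0,1],[-0.152,-0.0025,0,0,0,0,1]],
])

```text
time_s: 14.25
tool_pos: [0.5076, 0.0415, 0.0457]
tool_rot: [-180.0, 0.0, 87.0]
force: [0.8, 0.4, -1.8]
grip_width: 0.0574
```

Run:
```python
from h import *
st();go(.5093,.0432,.021,87)
d=cam('top','t7.png');im=cv2.imread('pics/t7.png');P=cloud(d)
cv2.imwrite('pics/t7c.png',cv2.resize(im[110:230,250:400],None,fx=5,fy=5,interpolation=cv2.INTER_CUBIC))
d=cam('side','s7.png');im=cv2.imread('pics/s7.png');cv2.imwrite('pics/s7c.png',cv2.resize(im[140:260,200:330],None,fx=5,fy=5,interpolation=cv2.INTER_CUBIC))
```

```text
14.25 pos [0.5076 0.0415 0.0457] rot [-1.7995e+02  1.0000e-02  8.7000e+01] F [ 0.8  0.4 -1.8] w 0.0574 q [-31.  11.  25. 115.  -6.  55.  -6.]
row [0.0018 0.0016 0.0247] [-0.05  0.01 -0.  ]
```

View pics/t7c.png

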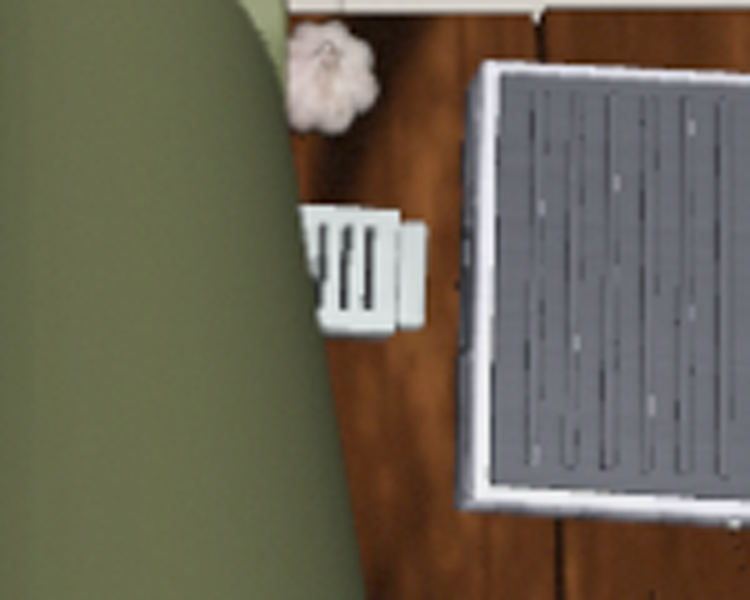

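View pics/s7c.png

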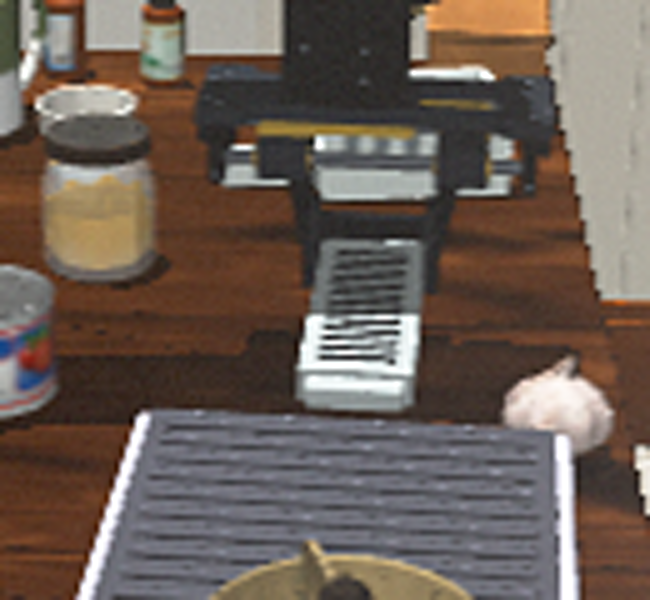

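Run:
```python
from h import *
o=st()
d=cam('top');P=cloud(d)
def c(x,y): return ((x+.5)/5-.5+250,(y+.5)/5-.5+110)
a,b=[np.array(onplane(d,c(*q),.0557)) for q in [(427,223),(424,328)]]
print('nose corners',a.round(4),b.round(4),'mid',((a+b)/2).round(4))
a,b=[np.array(onplane(d,c(*q),.0587)) for q in [(401,210),(395,332)]];print('shoulder',a.round(4),b.round(4),'mid',((a+b)/2).round(4))
for n in('top','side'):
    if n=='side': d=cam('side');P=cloud(d)
    y=o['tool_pos'][1]
    rel=P-o['tool_pos']
    m=(abs(rel[...,0]+rel[...,1]*-.052)<.024)&(rel[...,1]>-.133)&(rel[...,1]<-.02)&(P[...,2]>.05)&(P[...,2]<.066)
    k=np.polyfit(rel[m][:,1],P[m][:,2],1);print(n,m.sum(),'slope deg',np.degrees(np.arctan(k[0])),'z at nose shoulder',np.polyval(k,-.134),'at tool',np.polyval(k,0))
```

```text
14.35 pos [0.5079 0.0436 0.0459] rot [-1.7998e+02 -3.0000e-02  8.7180e+01] F [ 0.2  0.3 -1.5] w 0.0573 q [-31.  11.  25. 115.  -6.  55.  -6.]
nose corners [ 0.5247 -0.108 ] [ 0.4752 -0.1055] mid [ 0.4999 -0.1067]
shoulder [ 0.5301 -0.0957] [ 0.4727 -0.0918] mid [ 0.5014 -0.0937]
top 336 slope deg 0.4787526247400902 z at nose shoulder 0.0585054321004365 at tool 0.05962513664662197
side 342 slope deg 0.26783969098822585 z at nose shoulder 0.05841017959929481 at tool 0.059036591881915464
```

>>> arm_command([
  [[0,0.0014,0.01,0,0,0.15,1],[0,0.0014,0.02,0,0,0.15,1],[0,0.0014,0.0246,0,0,0.15,1],[0,0.0014,0.0246,0,0,0.15,1],[0,0.0014,0.0246,0,0,0.15,1]],
])

```text
time_s: 14.95
tool_pos: [0.5094, 0.0426, 0.0212]
tool_rot: [-180.0, 0.0, 87.0]
force: [0.3, -0.9, -1.0]
grip_width: 0.0573
```

```bash
python3 -c "
from h import *
st();
for d in (.174,.13,.08): go(.5002+.0523*d,-.1306+.9986*d,.0213,87)"
```

```text
14.95 pos [0.5094 0.0426 0.0212] rot [-1.7998e+02  2.0000e-02  8.6970e+01] F [ 0.3 -0.9 -1. ] w 0.0573 q [-30.  14.  25. 116.  -7.  52.  -5.]
row [ 0.0006 -0.0001 -0.0001] [-0.02  0.02 -0.03]
row [-0.0434 -0.0001 -0.0001] [-0.02  0.02 -0.03]
row [-0.0934 -0.0001 -0.0001] [-0.02  0.02 -0.03]
```

Aligned. I'll insert slowly, starting with the nose and shoulders.

>>> arm_command([
  [[-0.006,0,0,0,0,0,1],[-0.012,0,0,0,0,0,1],[-0.018,0,0,0,0,0,1],[-0.024,0,0,0,0,0,1],[-0.03,0,0,0,0,0,1],[-0.036,0,0,0,0,0,1],[-0.042,0,0,0,0,0,1],[-0.048,0,0,0,0,0,1],[-0.05,0,0,0,0,0,1]],
])

```text
time_s: 15.85
tool_pos: [0.5068, -0.0083, 0.0215]
tool_rot: [180.0, 0.0, 86.9]
force: [0.1, 0.4, -1.3]
grip_width: 0.0572
```

Run:
```python
from h import *
st();go(.5002+.0523*.08,-.1306+.9986*.08,.0213,87)
d=cam('top','t8.png');im=cv2.imread('pics/t8.png')
cv2.imwrite('pics/t8c.png',cv2.resize(im[110:230,250:400],None,fx=5,fy=5,interpolation=cv2.INTER_CUBIC))
st()
```

```text
15.85 pos [ 0.5068 -0.0083  0.0215] rot [1.800e+02 1.000e-02 8.691e+01] F [ 0.1  0.4 -1.3] w 0.0572 q [-26.  13.  27. 116.  -8.  52.   1.]
row [-0.0425 -0.0001  0.0002] [ 0.    0.01 -0.09]
15.9 pos [ 0.5068 -0.0082  0.0215] rot [1.800e+02 1.000e-02 8.691e+01] F [-0.4 -0.7 -0.7] w 0.0575 q [-26.  13.  27. 116.  -8.  52.   1.]
```

View pics/t8c.png

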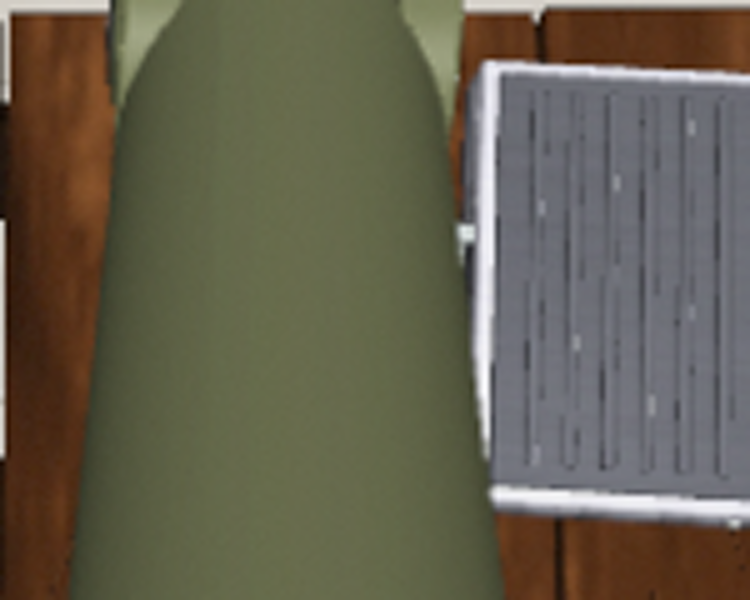

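No contact with the nose 27 mm inside, so I'll continue.

>>> arm_command([
  [[-0.007,0,0,0,0,0,1],[-0.015,0,0,0,0,0,1],[-0.023,0,0,0,0,0,1],[-0.031,0,0,0,0,0,1],[-0.039,0,0,0,0,0,1],[-0.047,0,0,0,0,0,1],[-0.055,0,0,0,0,0,1],[-0.063,0,0,0,0,0,1],[-0.071,0,0,0,0,0,1],[-0.078,0,0,0,0,0,1]],
])

```text
time_s: 16.9
tool_pos: [0.5027, -0.086, 0.0215]
tool_rot: [180.0, 0.0, 87.0]
force: [0.1, 0.2, -1.7]
grip_width: 0.0573
```

Run:
```python
from h import *
st();go(.5002+.0523*.024,-.1306+.9986*.024,.0213,87)
```

```text
16.9 pos [ 0.5027 -0.086   0.0215] rot [179.99   0.    86.96] F [ 0.1  0.2 -1.7] w 0.0573 q [-20.  14.  29. 116.  -9.  52.  11.]
row [-0.0207 -0.0002  0.0002] [ 0.01  0.   -0.04]
```

>>> arm_command([
  [[-0.007,0,0,0,0,0,1],[-0.014,0,0,0,0,0,1],[-0.02,0,0,0,0,0,1],[-0.02,0,0,0,0,0,1],[-0.02,0,0.001,0,0,0,1],[-0.02,0,0.002,0,0,0,1],[-0.02,0,0.002,0,0,0,1]],
])

```text
time_s: 17.6
tool_pos: [0.5016, -0.1046, 0.0193]
tool_rot: [-180.0, -0.0, 87.0]
force: [-0.3, -0.3, -1.5]
grip_width: 0.0575
```

Run:
```python
from h import *
st()
```

```text
17.6 pos [ 0.5016 -0.1046  0.0193] rot [-1.7998e+02 -1.0000e-02  8.7020e+01] F [-0.3 -0.3 -1.5] w 0.0575 q [-18.  15.  30. 116.  -9.  52.  14.]
```

>>> arm_command([
  [[0,0,0.0006,0,0,0,1],[0,0,0.001,0,0,0,1],[0,0,0.001,0,0,0,1]],
])

```text
time_s: 17.9
tool_pos: [0.5018, -0.1047, 0.0188]
tool_rot: [-180.0, -0.0, 87.0]
force: [-3.0, 2.0, 3.7]
grip_width: 0.0571
```

>>> arm_command([
  [[0,0,0,0,0,0,-0.7],[0,0,0,0,0,0,-0.7],[0,0,0,0,0,0,-0.7],[0,0,-0.015,0,0,0,-0.7],[0,0,-0.035,0,0,0,-0.7],[0,0,-0.06,0,0,0,-0.7],[0,0,-0.075,0,0,0,-0.7],[0,0,-0.075,0,0,0,-0.7]],
])

```text
time_s: 18.7
tool_pos: [0.5036, -0.1056, 0.0955]
tool_rot: [179.7, -0.0, 87.0]
force: [0.7, -0.6, 1.3]
grip_width: 0.074
```

>>> arm_command([
  [[0.03,0,0,0,0,0,1],[0.07,0,0,0,0,0,1],[0.11,0,0,0,0,0,1],[0.15,0,0,0,0,0,1],[0.19,0,0,0,0,0,1],[0.19,0,0,0,0,0,1],[0.19,0,0,0,0,0,1]],
])

```text
time_s: 19.4
tool_pos: [0.511, 0.0852, 0.0922]
tool_rot: [-179.9, 0.1, 87.1]
force: [0.7, -0.3, 0.8]
grip_width: 0.0258
```

Run:
```python
from h import *
st()
d=cam('top','t9.png');im=cv2.imread('pics/t9.png')
cv2.imwrite('pics/t9c.png',cv2.resize(im[110:230,270:420],None,fx=5,fy=5,interpolation=cv2.INTER_CUBIC))
P=cloud(d)
R2=(u>335)&(u<446)&(v>115)&(v<222);Z=P[...,2]
box(P,big(R2&(Z>.05)&(Z<.068)),'grill')
```

```text
19.4 pos [0.511  0.0852 0.0922] rot [-1.7991e+02  6.0000e-02  8.7120e+01] F [ 0.7 -0.3  0.8] w 0.0258 q [-33.   9.  22. 111.  -4.  61. -12.]
grill 7933 c [ 0.4954 -0.2408] s [0.2186 0.2085] a 86.89 z [0.0526 0.0564 0.06  ]
```

View pics/t9c.png

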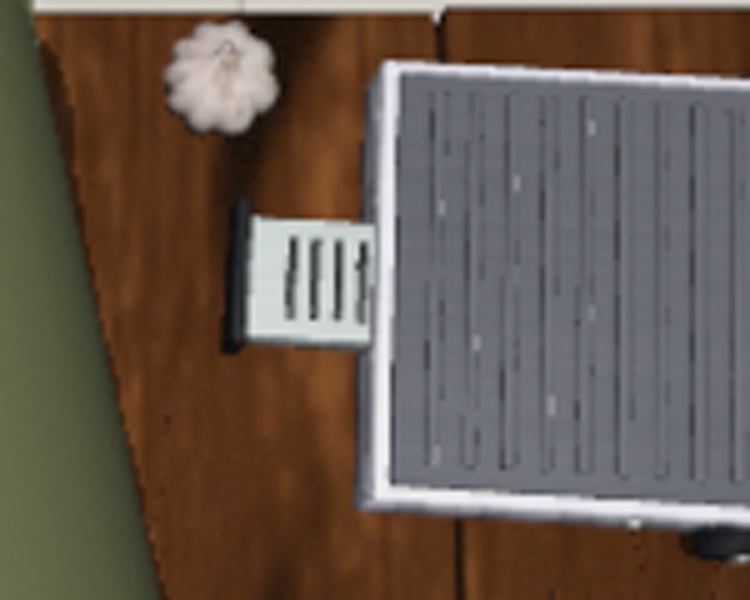

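The tray sits straight in the slot with about 55 mm to go, and the grill hasn't moved. I'll close the fingers, lower them behind the bezel and push.

```bash
python3 -c "
from h import *
for d in (.15,.09,.02): go(.5002+.0523*d,-.1306+.9986*d,.018,87)"
```

```text
row [-0.0645  0.0004  0.0745] [-0.07  0.08 -0.03]
row [-0.1245  0.0004  0.0746] [-0.07  0.08 -0.03]
row [-0.1945  0.0004  0.0747] [-0.07  0.08 -0.03]
```

>>> arm_command([
  [[0,0,0.02,0,0,0,1],[-0.01,0,0.045,0,0,0,1],[-0.03,0,0.065,0,0,0,1],[-0.05,0,0.0745,0,0,0,1],[-0.07,0,0.0745,0,0,0,1],[-0.09,0,0.0745,0,0,0,1],[-0.105,0,0.0745,0,0,0,1],[-0.115,0,0.0745,0,0,0,1],[-0.12,0,0.0745,0,0,0,1]],
])

```text
time_s: 20.35
tool_pos: [0.5049, -0.0375, 0.0188]
tool_rot: [-180.0, 0.0, 86.8]
force: [0.3, 0.6, 0.0]
grip_width: 0.0004
```

```bash
python3 -c "
from h import *
st()
for d in (.15,.09,.02): go(.5002+.0523*d,-.1306+.9986*d,.018,87)"
```

```text
20.35 pos [ 0.5049 -0.0375  0.0188] rot [-1.7999e+02  3.0000e-02  8.6770e+01] F [0.3 0.6 0. ] w 0.0004 q [-23.  13.  26. 116.  -8.  52.   4.]
row [ 0.0568 -0.0001  0.0008] [-0.01  0.03 -0.23]
row [-0.0032  0.0001  0.0008] [-0.01  0.03 -0.23]
row [-0.0732  0.0004  0.0008] [-0.01  0.03 -0.23]
```

Pushing at about 5 mm per row.

>>> arm_command([
  [[-0.005,0,0,0,0,-0.2,1],[-0.01,0,0,0,0,-0.2,1],[-0.015,0,0,0,0,-0.2,1],[-0.02,0,0,0,0,-0.2,1],[-0.025,0,0,0,0,-0.2,1],[-0.03,0,0,0,0,-0.2,1],[-0.035,0,0,0,0,-0.2,1],[-0.04,0,0,0,0,-0.2,1],[-0.045,0,0,0,0,-0.2,1],[-0.05,0,0,0,0,-0.2,1]],
])

```text
time_s: 21.35
tool_pos: [0.5027, -0.0856, 0.019]
tool_rot: [180.0, -0.0, 87.2]
force: [0.4, 1.4, 0.4]
grip_width: 0.0007
```

>>> arm_command([
  [[-0.003,0,0,0,0,0,1],[-0.006,0,0,0,0,0,1],[-0.009,0,0,0,0,0,1],[-0.012,0,0,0,0,0,1]],
])

```text
time_s: 21.75
tool_pos: [0.5022, -0.0973, 0.019]
tool_rot: [180.0, -0.0, 87.2]
force: [-0.1, 0.5, 0.6]
grip_width: 0.0006
```

Run:
```python
from h import *
st()
d=cam('side','s10.png');d=cam('top','t10.png');im=cv2.imread('pics/t10.png')
cv2.imwrite('pics/t10c.png',cv2.resize(im[110:230,270:420],None,fx=5,fy=5,interpolation=cv2.INTER_CUBIC))
```

```text
21.75 pos [ 0.5022 -0.0973  0.019 ] rot [ 1.7999e+02 -1.0000e-02  8.7180e+01] F [-0.1  0.5  0.6] w 0.0006 q [-18.  14.  28. 116.  -9.  52.  12.]
```

View pics/t10c.png

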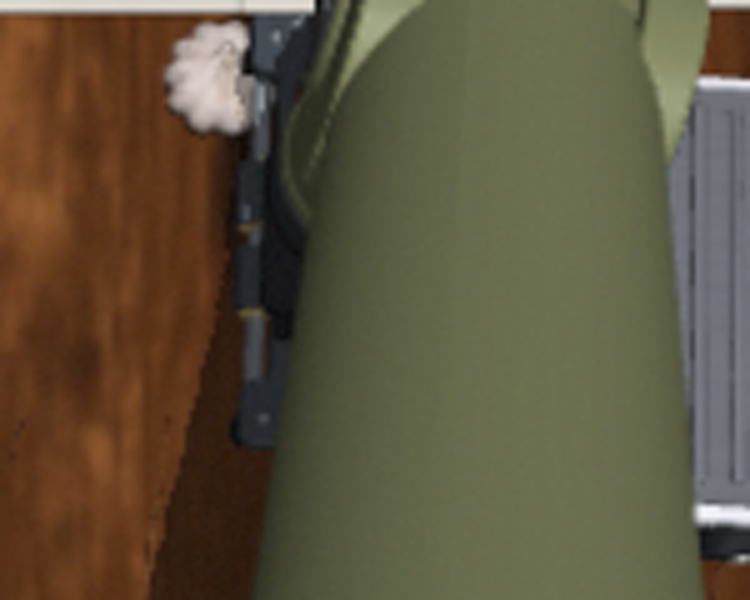

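The gripper body passes well above the garlic, and the push force is only about 1 N. Continuing towards contact.

>>> arm_command([
  [[-0.003,0,0,0,0,0,1],[-0.006,0,0,0,0,0,1],[-0.009,0,0,0,0,0,1],[-0.011,0,0,0,0,0,1],[-0.012,0,0,0,0,0,1]],
])

```text
time_s: 22.35
tool_pos: [0.5015, -0.1095, 0.0189]
tool_rot: [-180.0, 0.0, 87.1]
force: [-0.0, 1.2, -1.0]
grip_width: 0.0002
```

>>> arm_command([
  [[-0.001,0,0,0,0,0,1],[-0.002,0,0,0,0,0,1]],
])

```text
time_s: 22.55
tool_pos: [0.5014, -0.1111, 0.0189]
tool_rot: [-180.0, -0.0, 87.2]
force: [0.4, 1.0, -0.0]
grip_width: 0.0004
```

>>> arm_command([
  [[-0.001,0,0,0,0,0,1],[-0.002,0,0,0,0,0,1]],
])

```text
time_s: 22.75
tool_pos: [0.5015, -0.1123, 0.019]
tool_rot: [-180.0, -0.1, 87.2]
force: [1.0, 4.8, 1.3]
grip_width: 0.0006
```

>>> arm_command([
  [[-0.001,0,0,0,0,0,1],[-0.001,0,0,0,0,0,1]],
])

```text
time_s: 22.95
tool_pos: [0.5014, -0.1123, 0.019]
tool_rot: [-180.0, -0.1, 87.2]
force: [0.1, 5.0, 0.6]
grip_width: 0.0004
```

The push has stalled with the force up to 5 N, so the bezel is on the face. One gentle millimetre more to seat it squarely, still far below the 20 N that would slide the grill, then I'll back off.

>>> arm_command([
  [[-0.001,0,0,0,0,0,1],[-0.001,0,0,0,0,0,1]],
])

```text
time_s: 23.15
tool_pos: [0.5014, -0.1123, 0.019]
tool_rot: [-180.0, -0.2, 87.3]
force: [-1.0, 7.3, 1.1]
grip_width: 0.0004
```

>>> arm_command([
  [[0.005,0,0,0,0,0,1],[0.02,0,0,0,0,0,1],[0.05,0,-0.02,0,0,0,1],[0.09,0,-0.06,0,0,0,1],[0.13,0,-0.1,0,0,0,1],[0.17,0,-0.12,0,0,0,1],[0.21,0,-0.12,0,0,0,1],[0.25,0,-0.12,0,0,0,1],[0.25,0,-0.12,0,0,0,1]],
])

```text
time_s: 24.05
tool_pos: [0.5133, 0.1413, 0.1393]
tool_rot: [179.9, -0.1, 87.7]
force: [-0.5, -0.7, 0.1]
grip_width: 0.0006
```

Run:
```python
from h import *
st()
d=cam('top','t11.png');im=cv2.imread('pics/t11.png')
cv2.imwrite('pics/t11c.png',cv2.resize(im[110:230,270:420],None,fx=5,fy=5,interpolation=cv2.INTER_CUBIC))
cv2.imwrite('pics/t11d.png',im)
P=cloud(d)
R2=(u>346)&(u<446)&(v>115)&(v<222);Z=P[...,2]
box(P,big(R2&(Z>.051)&(Z<.068)),'grill')
d=cam('side','s11.png')
```

```text
24.05 pos [0.5133 0.1413 0.1393] rot [ 1.7993e+02 -1.3000e-01  8.7710e+01] F [-0.5 -0.7  0.1] w 0.0006 q [-36.   7.  19. 107.  -3.  66. -18.]
grill 7717 c [ 0.4956 -0.2421] s [0.2157 0.2074] a 87.21 z [0.0535 0.0564 0.06  ]
```

View pics/t11c.png

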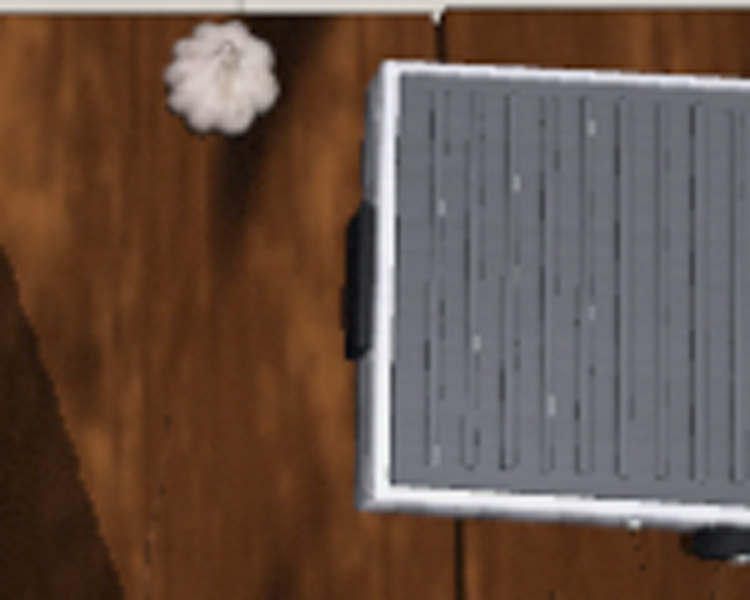

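View pics/s11.png

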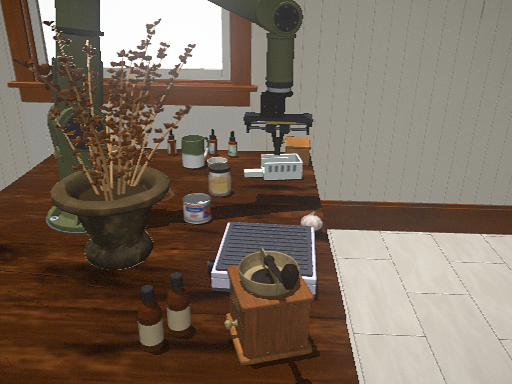

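View pics/t11.png

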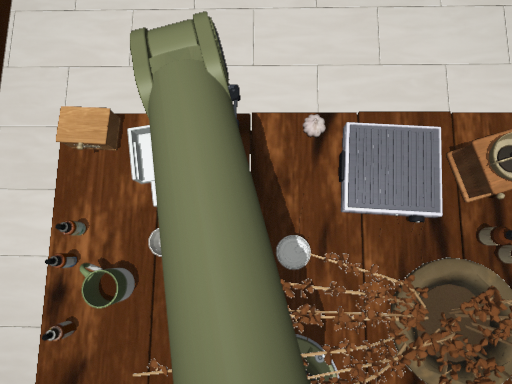

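The bezel lies flush on the grill face at crop (357,280) with no bar showing. The grill corner (385,62) and the garlic (222,78) are at the same pixels as before. The arm is clear, so I'm handing in.

```bash
python3 -c "
from h import *
st();print(sign_off())"
```

```text
24.15 pos [0.5136 0.1345 0.1388] rot [1.7998e+02 9.0000e-02 8.7280e+01] F [ 1.1 -0.7  0.9] w 0.0003 q [-36.   7.  19. 107.  -3.  66. -18.]
the job is handed in; nothing more can be done
None
```

The tray is fully home in the grill slot, and I handed the job in at 24 s with the arm clear of everything.

**What I did:**
- I lifted the tray out of the stand by its nose half and set it flat on the table.
- I took it again by the bar just in front of the bezel, lifted it over the sill and slid it most of the way in.
- I released it and pushed it home with the closed fingers behind the bezel.

**Extra step:** my first grip was too deep to set the tray down flat. I put it back in the stand once and regripped about 10 mm higher before carrying on.

**Last checks:**
- **Seating:** the push stalled with the force rising from 5 to 7 N, below the roughly 20 N that moves the grill. The bezel shows flush on the face, with no bar visible.
- **Grill:** its corner is at the same pixels before and after the push. The depth fit puts its centre 1.3 mm further back in y, but I cropped the last fit differently and put that down to noise.
- **Garlic:** it is at the same pixels as before the push.
- **Jar and cup:** the jar looks in place in the last side view. The arm hid most of the cup and all of the jar in the last top view. I last saw the cup clearly in the pictures taken before the insertion, and nothing went near either of them.

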